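# Set out the cupping cups by size

### The arm

A 7-joint arm with a two-finger parallel gripper is mounted at the origin on the work surface. World frame = base frame: x ahead of the robot, y to its left, z up, the work surface at z = 0. Lengths are in m, angles in rad, forces in N, time in s.
With the tool pointing down it reaches from about 0.4 to 0.875 m from the base axis. Payload 19.3 kg.
Tool frame: the origin (TCP) lies on the centre line of the jaws, within the pads' length; the fingertips stand 25 mm ahead of it and the grasp point (between the pads) lies 6 mm ahead of it (tips_ahead is the distance from the TCP to the fingertips, in m); z points along the fingers, y is the direction in which the jaws open and shut (so a half turn about z gives the same grasp; the last joint's range is limited). The gripper opens to 85 mm and grips with 20 to 120 N. Pads are 22 mm wide; open, the fingers measure 114 mm over their backs; the gripper's body (76 mm by 85 mm) begins 54 mm behind the grasp point. The pads swing forward as they close: fully open they stand 13 mm farther back than shut.
Start: joints at [-1.188, 0.521, -0.036, 1.599, 0.021, 1.021, -0.113], TCP at [0.273, 0.562, 0.256] pointing down, gripper open.
Joint ranges: [-2.91, 2.91], [-0.3, 2.13], [-1.5, 1.42], [0.17, 2.43], [-1.26, 4.41], [0.16, 1.93], [-2.52, 2.52]. Speed limits (rad/s): [1.89, 1.89, 2.39, 2.39, 3.01, 3.01, 3.01].

### API

Orientations are given as [roll, pitch, yaw] about the fixed x, y, z axes, in that order (R = Rz(yaw) Ry(pitch) Rx(roll)).
In Python, from workcell import observe, grab_frame, job_done, outline_of, tips_ahead gives the robot as it stands. The module is installed in compiled form; this text tells all that it offers.
- The arm moves only by the tool move_arm, never from a script. Its argument "motion" is a list of rows, each a list of 2 entries, a list of its own where there are three numbers: the shift along the world's x, y, z in mm, then the turn, a rotation vector about the world's x, y, z in rad. A call has 1 to 12 rows; each row is the pose to reach, as a shift and turn from the pose commanded when the call began; what a row does not reach only later rows make up. A row lasts 1/8 s, in which the tool goes at most 62.5 mm and 10.7 degrees, less where a joint would pass 70% of its speed; a pose out of reach is approached as far as the arm can. A call with a gripper value outside its range is refused whole. "jaw" is the finger opening in mm, from 0 to 85.4, set as the call begins (left out, the last holds). The fingers move at their own pace and stop on an object; "grip_force" is the grip in N (left out, the last holds). Time passes only in rows, so rows that repeat a pose let the fingers close. It gives the time, the measured TCP pose, the force and the opening at its end, in the units of the state.
- observe(): the state, without advancing time (a new reading comes with each control period).
- grab_frame(name): name is "scene" or "top" or "wrist"; returns a dict with "frame" (480x640x3 uint8, red, green, blue), "fx", "fy", "cx", "cy" (pixels), "T" (4x4, takes a point from camera to world coordinates); the wrist camera has in their place "mount" (4x4, takes a point from camera to tool coordinates, whose origin is the TCP and whose axes are the flange's). Camera axes: x right, y down, z forward; pixel columns grow to the right and rows downward; lengths in m; the calibration is good to about 2 mm. A picture is of the moment at which its call begins: read the wrist's pose just before it. There is no depth.
- job_done(): hands the job in, once; it reports no verdict.
Trained networks look in the newest picture that a camera, given by its name, has taken for a name from the list of things; names that differ only in an ending like _2 or _b are one class to them, and where a whole thing is asked for, a point or a joint stands for the part that bears it (a point fixed in the world has none). Each returns a list of dicts, best first, with "score" (0 to 1); they miss things now and then, are a little off and sometimes report something else, mostly with a low value. They report only what shows in the picture. A call takes as long as a camera call. They do not tell look-alikes from the thing itself.
- outline_of(label, camera): "pixels" (480x640 bool, what is visible of it) and "pixel" ([column, row] in pixels, amid what is visible of it).
The state is a dict: "clock": time; "qpos": joint angles; "qd": joint speeds; "joint_efforts": joint torques, N m; "position": TCP position; "tool_rot": TCP orientation; "force": force on the tool from outside, world axes, zero at the start; "moment": the same for the moment, N m; "grip_width": finger opening in m.
Only numpy, scipy, OpenCV 4.12 (cv2) and the standard library are available. Lean on these libraries where they do the work, as an engineer would, in place of code of your own. Each camera call takes 0.05 s, during which the arm holds its last target.

### The job

Set the four cupping cups out ready for treatment: stand them upright in the steel tray, one centred on each ring mark, in order of size, with the largest next to the hand pump and the smallest next to the cream jar. Put the cups down rather than dropping them, and leave the pump and the jar where they lie.

Things in the scene. Friction and masses are not known exactly. Their poses are not given: they have to be found in the camera images.
- cup_largest: The largest of four clear plastic cupping cups, a rigid bell standing mouth down on the trolley top: rim diameter 66 mm, bell 58 mm high, with a white round valve stem (16 mm diameter, 24 mm tall, good to lift it by) upright on top, 82 mm high in all. About 70 g. Origin: centre of the underside; z: up through the stem.
- cup_large: The second largest of four clear plastic cupping cups, a rigid bell standing mouth down on the trolley top: rim diameter 56 mm, bell 52 mm high, with a white round valve stem (16 mm diameter, 24 mm tall, good to lift it by) upright on top, 76 mm high in all. About 55 g. Origin: centre of the underside; z: up through the stem.
- cup_medium: The third largest of four clear plastic cupping cups, a rigid bell standing mouth down on the trolley top: rim diameter 46 mm, bell 46 mm high, with a white round valve stem (16 mm diameter, 24 mm tall, good to lift it by) upright on top, 70 mm high in all. About 42 g. Origin: centre of the underside; z: up through the stem.
- cup_small: The smallest of four clear plastic cupping cups, a rigid bell standing mouth down on the trolley top: rim diameter 36 mm, bell 40 mm high, with a white round valve stem (16 mm diameter, 24 mm tall, good to lift it by) upright on top, 64 mm high in all. About 30 g. Origin: centre of the underside; z: up through the stem.
- mark_a: Flat white ring mark, 74 mm in diameter, one end of the row a, b, c, d, 80 mm apart, on the grey liner of the fixed steel tray (540 x 156 mm, rim 16 mm high). Origin: ring centre on the liner's surface, 5 mm above the trolley top; y: along the row from a to d, z: up.
- mark_b: Flat white ring mark, 74 mm in diameter, second of the row a, b, c, d, 80 mm apart, on the grey liner of the fixed steel tray (540 x 156 mm, rim 16 mm high). Origin: ring centre on the liner's surface, 5 mm above the trolley top; y: along the row from a to d, z: up.
- mark_c: Flat white ring mark, 74 mm in diameter, third of the row a, b, c, d, 80 mm apart, on the grey liner of the fixed steel tray (540 x 156 mm, rim 16 mm high). Origin: ring centre on the liner's surface, 5 mm above the trolley top; y: along the row from a to d, z: up.
- mark_d: Flat white ring mark, 74 mm in diameter, the other end of the row a, b, c, d, 80 mm apart, on the grey liner of the fixed steel tray (540 x 156 mm, rim 16 mm high). Origin: ring centre on the liner's surface, 5 mm above the trolley top; y: along the row from a to d, z: up.
- pump: Pistol-shaped white and black hand vacuum pump lying on its side in one end of the tray, beyond the row's end mark (either a or d), about 94 mm from that mark's centre; outline about 100 mm along the row by 120 mm across, 30 mm high, loose, 160 g. Origin: middle of its outline, underside.
- jar: White round cream jar with a lid, 54 mm in diameter, 55 mm high, loose, 140 g, standing in the other end of the tray, about 94 mm beyond that end mark. Origin: centre of its underside.
Mind the look-alikes: they are no part of the job. Leave any orange or yellow look-alike of the cup_large alone.

How it is judged:
By the outcome, as a careful person would: the job done as asked, in the order asked, and still so for the second after the job is handed in, with the robot touching nothing.
It also fails if it takes over 88 s, if anything falls off the work surface, if the arm or the gripper's body presses on something with over 40 N, if the wrist force passes 120 N, or if a joint passes its speed limit or range.

## Working session

There is one attempt and no reset: what is moved stays moved. The work goes in short steps, Python scripts to look and compute and a tool call to move; the robot and the scene stay as the last step left them, time stands still between calls to the robot, and variables do not carry over. Pictures are saved under pics/ and viewed, and the job is handed in when it is done.

Besides the shell and the picture viewer there is one more tool, called after "Request:" as name(argument=value, ...) on one line, values as JSON. move_arm: Moves the arm, as the interface text tells. Its arguments: {"type":"object","properties":{"motion":{"type":"array"},"jaw":{"type":"number"},"grip_force":{"type":"number"}},"required":["motion"]}

```bash
mkdir -p pics; python3 - <<'E'
from workcell import observe, grab_frame, tips_ahead
import cv2, numpy as np
o=observe(); print({k:np.round(v,3).tolist() for k,v in o.items()}); print(tips_ahead)
for n in ["scene","top"]:
    f=grab_frame(n); cv2.imwrite(f"pics/{n}0.png",f["frame"][:,:,::-1]); print(n,f["fx"],f["cx"],f["cy"],np.round(f["T"],3).tolist())
    np.savez(f"{n}0.npz",**f)
E
```

```text
{'clock': 0.0, 'qpos': [-1.188, 0.522, -0.036, 1.6, 0.021, 1.021, -0.113], 'qd': [0.001, 0.001, -0.002, 0.0, -0.001, -0.001, 0.001], 'joint_efforts': [-0.002, -92.709, 1.979, -36.994, 0.018, 0.008, -0.0], 'position': [0.273, 0.562, 0.256], 'tool_rot': [-3.141, 0.0, 2.689], 'force': [1.014, -0.034, -0.007], 'moment': [-0.029, 0.001, 0.067], 'grip_width': 0.086}
0.025
scene 486.5712203207818 322.4587582314913 250.36352918717054 [[-0.138, 0.848, -0.512, 0.922], [0.99, 0.114, -0.078, 0.066], [-0.008, -0.518, -0.855, 0.727], [0.0, 0.0, 0.0, 1.0]]
top 543.8931433681578 321.83628992969255 239.67030223198665 [[-0.027, -0.982, 0.185, 0.376], [-1.0, 0.025, -0.013, 0.023], [0.009, -0.185, -0.983, 0.836], [0.0, 0.0, 0.0, 1.0]]
```

View pics/scene0.png

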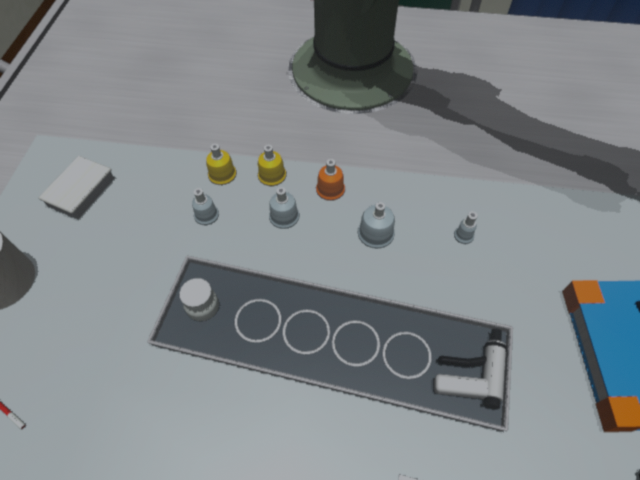

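View pics/top0.png

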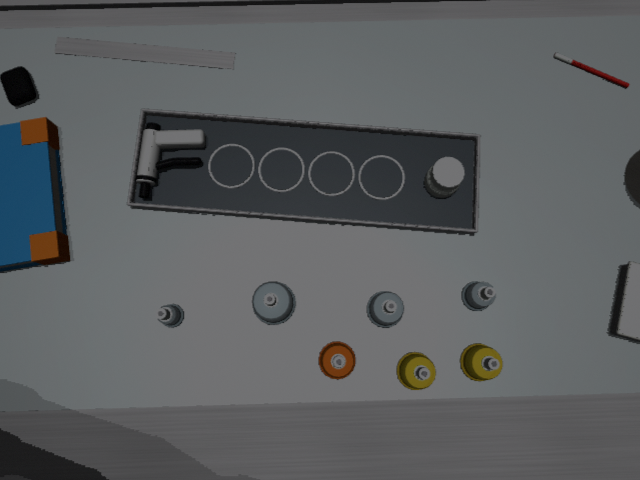

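Top view: the clear cups are small at (170,315), largest at (273,302), large at (386,308) and medium at (479,295). The orange one (337,360) and the yellow ones (417,371) and (482,362) are look-alikes. The pump is at the left end (165,155) and the jar at the right (445,177). I'll measure next.

```bash
cat > h.py <<'E'
import numpy as np, cv2
def load(n): return dict(np.load(n,allow_pickle=True))
def ray(f,p):
    d=f["T"][:3,:3]@np.array([(p[0]-f["cx"])/f["fx"],(p[1]-f["cy"])/f["fy"],1]); return f["T"][:3,3],d
def atz(f,p,z):
    o,d=ray(f,p); return o+d*(z-o[2])/d[2]
def proj(f,P):
    T=np.linalg.inv(f["T"]); c=T[:3,:3]@np.array(P)+T[:3,3]; return np.array([f["fx"]*c[0]/c[2]+f["cx"],f["fy"]*c[1]/c[2]+f["cy"]])
E
python3 - <<'E'
from h import *
F={n:load(n+"0.npz") for n in("top","scene")}
G={"top":[(231,166),(281,170),(331,173),(382,177)],"scene":[(407,355),(356,343),(306,332),(258,320)]}
for n in F:
    g=cv2.cvtColor(F[n]["frame"],cv2.COLOR_RGB2GRAY)
    for c in G[n]:
        x,y=c; w=g[y-29:y+30,x-29:x+30]
        # polar peak
        th=np.linspace(0,2*np.pi,120,endpoint=False); pts=[]
        r=np.arange(17,28,.25)
        for t in th:
            mx=(x+r*np.cos(t)).astype(np.float32)[None];my=(y+r*np.sin(t)).astype(np.float32)[None]
            v=cv2.remap(g,mx,my,cv2.INTER_LINEAR)[0].astype(float); v=np.clip(v-100,0,None)
            if v.sum()>50: 
                rr=(v*r).sum()/v.sum(); pts.append(atz(F[n],(x+rr*np.cos(t),y+rr*np.sin(t)),.005)[:2])
        pts=np.array(pts,np.float32); m=cv2.minEnclosingCircle(pts); e=cv2.fitEllipse(pts)
        print(n,c,len(pts),np.round(e[0],4),np.round(e[1],4))
# cups crops
C={"top":[(170,315),(273,302),(386,308),(479,295)],"scene":[(467,226),(378,222),(284,206),(204,206)]}
for n in F:
    ims=[cv2.resize(F[n]["frame"][y-30:y+30,x-30:x+30,::-1],(400,400),interpolation=cv2.INTER_CUBIC)for x,y in C[n]]
    cv2.imwrite(f"pics/crop_{n}.png",cv2.resize(np.hstack(ims),(800,200)) if 0 else cv2.resize(np.vstack([np.hstack(ims[:2]),np.hstack(ims[2:])]),(600,600)))
E
```

```text
Traceback (most recent call last):
cv2.error: OpenCV(4.12.0) /io/opencv/modules/imgproc/src/shapedescr.cpp:361: error: (-201:Incorrect size of input array) There should be at least 5 points to fit the ellipse in function 'fitEllipseNoDirect'
```

```bash
python3 - <<'E'
from workcell import outline_of
import numpy as np
for n in ("top","scene"):
    for l in ("cup_largest","cup_large","cup_medium","cup_small","pump","jar"):
        print(n,l,[(round(d["score"],2),np.round(d["pixel"]).tolist()) for d in outline_of(l,n)])
E
```

```text
top cup_largest [(0.91, [272.0, 304.0])]
top cup_large [(0.97, [481.0, 364.0]), (0.81, [335.0, 360.0]), (0.63, [382.0, 307.0]), (0.6, [416.0, 372.0])]
top cup_medium [(0.77, [478.0, 295.0])]
top cup_small [(0.79, [170.0, 317.0])]
top pump [(0.86, [160.0, 145.0])]
top jar [(0.72, [444.0, 174.0])]
scene cup_largest [(0.71, [376.0, 229.0])]
scene cup_large [(0.86, [217.0, 167.0]), (0.76, [271.0, 170.0]), (0.68, [330.0, 184.0]), (0.61, [284.0, 208.0])]
scene cup_medium [(0.8, [201.0, 210.0])]
scene cup_small [(0.91, [470.0, 230.0])]
scene pump [(0.67, [482.0, 380.0])]
scene jar [(0.67, [196.0, 300.0])]
```

```bash
python3 - <<'E'
from h import *
F={n:load(n+"0.npz") for n in("top","scene")}
G={"top":[(231,166),(281,170),(331,173),(382,177)],"scene":[(407,355),(356,343),(306,332),(258,320)]}
for n in F:
    g=cv2.cvtColor(F[n]["frame"],cv2.COLOR_RGB2GRAY)
    for c in G[n]:
        x,y=c
        th=np.linspace(0,2*np.pi,120,endpoint=False); pts=[]
        r=np.arange(16,28,.25)
        for t in th:
            mx=(x+r*np.cos(t)).astype(np.float32)[None];my=(y+r*np.sin(t)).astype(np.float32)[None]
            v=cv2.remap(g,mx,my,cv2.INTER_LINEAR)[0].astype(float); v=np.clip(v-np.median(v)-25,0,None)
            if v.sum()>50: 
                rr=(v*r).sum()/v.sum(); pts.append(atz(F[n],(x+rr*np.cos(t),y+rr*np.sin(t)),.005)[:2])
        pts=np.array(pts,np.float32)
        e=cv2.fitEllipse(pts)
        print(n,c,len(pts),np.round(e[0],4),np.round(e[1],4))
C={"top":[(170,315),(273,302),(386,308),(479,295)],"scene":[(467,226),(378,222),(284,206),(204,206)]}
for n in F:
    ims=[cv2.resize(F[n]["frame"][y-30:y+30,x-30:x+30,::-1],(300,300),interpolation=cv2.INTER_CUBIC)for x,y in C[n]]
    cv2.imwrite(f"pics/crop_{n}.png",np.vstack([np.hstack(ims[:2]),np.hstack(ims[2:])]))
E
```

```text
top (231, 166) 120 [0.6565 0.1528] [0.07   0.0713]
top (281, 170) 120 [0.6481 0.0734] [0.0701 0.071 ]
top (331, 173) 120 [ 0.6398 -0.006 ] [0.0702 0.071 ]
top (382, 177) 120 [ 0.6314 -0.0855] [0.0702 0.0704]
scene (407, 355) 120 [0.6563 0.1541] [0.0703 0.0704]
scene (356, 343) 120 [0.6479 0.0745] [0.0704 0.0704]
scene (306, 332) 120 [ 0.6396 -0.0049] [0.0701 0.0714]
scene (258, 320) 120 [ 0.6311 -0.084 ] [0.0697 0.0724]
```

View pics/crop_top.png

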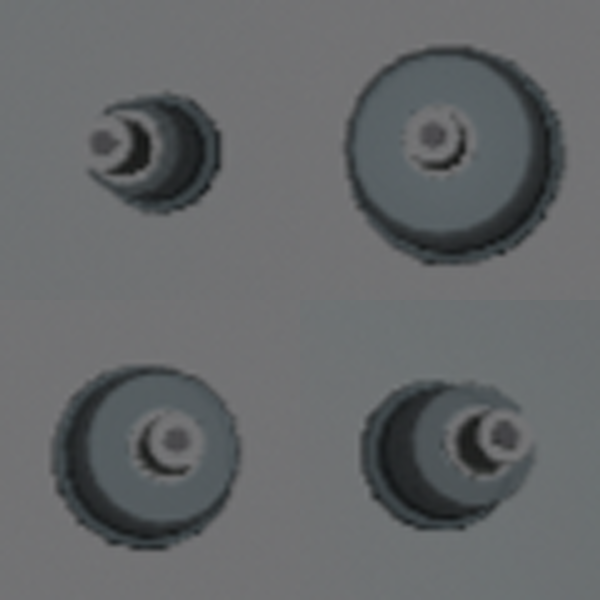

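View pics/crop_scene.png

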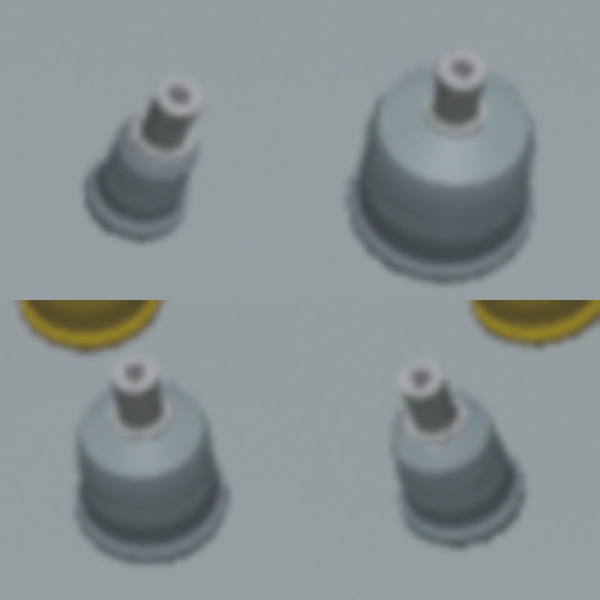

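```bash
python3 - <<'E'
from h import *
F={n:load(n+"0.npz") for n in("top","scene")}
for nm,h,a,b in [("small",.064,(160.2,313.4),(472.2,214.6)),("largest",.082,(269.2,298.2),(380,205.4)),("large",.076,(391,305.4),(280.6,190.2)),("medium",.070,(489.6,291.6),(197.8,191))]:
    p,q=atz(F["top"],a,h),atz(F["scene"],b,h)
    print(nm,p[:2].round(4),q[:2].round(4),((p+q)/2)[:2].round(4), np.hypot(*((p+q)/2)[:2]).round(3))
    o1,d1=ray(F["top"],a);o2,d2=ray(F["scene"],b)
    A=np.c_[d1,-d2];s=np.linalg.lstsq(A,o2-o1,rcond=None)[0];print("  tri",((o1+s[0]*d1+o2+s[1]*d2)/2).round(4))
for nm,h,a in [("or",.076,(339,362)),("y1",.076,(423,373)),("y2",.076,(492,364)),("jar",.055,(448,172))]: print(nm,atz(F["top"],a,h).round(3))
E
```

```text
small [0.4214 0.2425] [0.4222 0.2432] [0.4218 0.2428] 0.487
  tri [0.4215 0.2431 0.063 ]
largest [0.4371 0.0877] [0.437  0.0892] [0.4371 0.0884] 0.446
  tri [0.4371 0.0884 0.082 ]
large [ 0.4231 -0.0811] [ 0.4229 -0.0797] [ 0.423  -0.0804] 0.431
  tri [ 0.423  -0.0804  0.0762]
medium [ 0.4391 -0.2223] [ 0.4386 -0.2212] [ 0.4389 -0.2217] 0.492
  tri [ 0.439  -0.2216  0.0705]
or [ 0.348 -0.006  0.076]
y1 [ 0.33  -0.12   0.076]
y2 [ 0.34  -0.215  0.076]
jar [ 0.621 -0.18   0.055]
```

Request:
move_arm(motion=[[[14,-40,0],[0,0,-0.1]],[[28,-79,0],[0,0,-0.2]],[[41,-119,0],[0,0,-0.31]],[[55,-158,0],[0,0,-0.41]],[[69,-198,-10],[0,0,-0.51]],[[82,-237,-20],[0,0,-0.61]],[[96,-277,-30],[0,0,-0.72]],[[110,-316,-40],[0,0,-0.82]],[[124,-356,-50],[0,0,-0.92]],[[138,-396,-60],[0,0,-1.02]],[[152,-436,-80],[0,0,-1.13]],[[164,-474,-100],[0,0,-1.223]]], jaw=45, grip_force=30)

```text
clock: 2.2
position: [0.4381, 0.0868, 0.156]
tool_rot: [3.141, -0.0, 1.463]
force: [1.2, 1.0, -0.9]
grip_width: 0.0453
```

```bash
python3 - <<'E'
from workcell import observe, grab_frame
import cv2, numpy as np
o=observe(); print({k:np.round(v,4).tolist() for k,v in o.items() if k in("position","tool_rot","qpos","qd")})
f=grab_frame("wrist"); cv2.imwrite("pics/w1.png",f["frame"][:,:,::-1]); print(f["fx"],f["cx"],f["cy"],np.round(f["mount"],3).tolist())
E
```

```text
{'qpos': [-0.5718, 0.4218, 0.3094, 2.1586, -0.226, 0.5898, -0.2075], 'qd': [0.6828, 0.3573, 0.0738, 0.0737, -0.3362, -0.3786, 0.2991], 'position': [0.4381, 0.0868, 0.156], 'tool_rot': [3.1406, -0.0004, 1.4626]}
368.8710549312935 320.1995414829892 238.78045593780723 [[0.001, -0.961, -0.278, 0.071], [1.0, 0.001, -0.0, -0.001], [0.001, -0.278, 0.961, -0.118], [0.0, 0.0, 0.0, 1.0]]
```

View pics/w1.png

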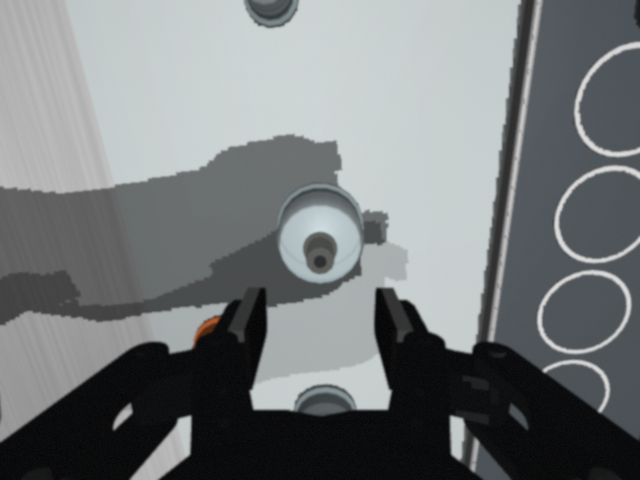

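The wrist view shows the largest cup with its stem at (320,260), centred between the fingers, and the bell is clear and uncoloured. I'll go down and grip.

Request:
move_arm(motion=[[[0,0,0],[0,0,0]],[[0,0,-15],[0,0,0]],[[0,0,-30],[0,0,0]],[[0,0,-45],[0,0,0]],[[0,0,-58],[0,0,0]],[[0,0,-66],[0,0,0]],[[0,0,-71],[0,0,0]],[[0,0,-71],[0,0,0]],[[0,0,-71],[0,0,0]]])

```text
clock: 3.38
position: [0.4376, 0.0881, 0.0856]
tool_rot: [3.141, -0.0, 1.466]
force: [-0.0, -0.1, -0.9]
grip_width: 0.0453
```

Request:
move_arm(motion=[[[0,0,0],[0,0,0]],[[0,0,0],[0,0,0]],[[0,0,0],[0,0,0]],[[0,0,0],[0,0,0]],[[0,0,0],[0,0,0]],[[0,0,0],[0,0,0]]], jaw=5)

```text
clock: 4.12
position: [0.4377, 0.088, 0.0854]
tool_rot: [3.141, -0.0, 1.466]
force: [0.7, 0.4, 6.2]
grip_width: 0.0146
```

Request:
move_arm(motion=[[[0,0,10],[0,0,0]],[[0,0,30],[0,0,0]],[[0,0,50],[0,0,0]],[[10,3,60],[0,0,0]],[[35,10,60],[0,0,0]],[[70,21,60],[0,0,0]],[[105,31,60],[0,0,0]],[[140,42,60],[0,0,0]],[[175,52,60],[0,0,0]],[[205,61,60],[0,0,0]],[[219,65,55],[0,0,0]],[[219,65,40],[0,0,0]]])

```text
clock: 5.62
position: [0.657, 0.1532, 0.1254]
tool_rot: [3.141, -0.0, 1.466]
force: [-0.2, -1.0, -1.8]
grip_width: 0.0148
```

Request:
move_arm(motion=[[[0,0,0],[0,0,0]],[[0,0,0],[0,0,0]]])

```text
clock: 5.88
position: [0.656, 0.1528, 0.1256]
tool_rot: [-3.141, 0.0, 1.466]
force: [0.3, 0.3, -0.3]
grip_width: 0.0145
```

```bash
python3 - <<'E'
from workcell import observe, grab_frame
import cv2, numpy as np
f=grab_frame("scene"); cv2.imwrite("pics/s2.png",cv2.resize(f["frame"][150:470,150:560,::-1],(800,624))[:600])
f=grab_frame("wrist"); cv2.imwrite("pics/w2.png",f["frame"][:,:,::-1])
E
```

```text
(no output)
```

View pics/s2.png

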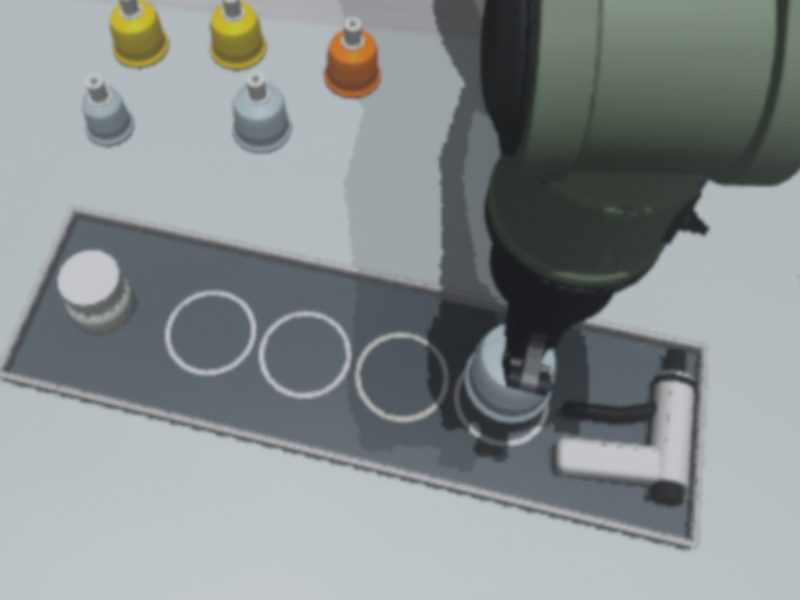

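View pics/w2.png

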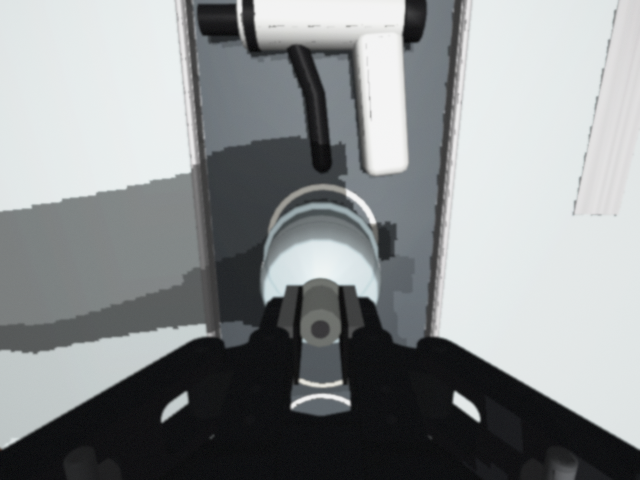

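The cup hangs upright above the pump-end ring at about (500,400) in the enlarged scene view. Lowering it now.

Request:
move_arm(motion=[[[0,0,-10],[0,0,0]],[[0,1,-20],[0,0,0]],[[0,1,-28],[0,0,0]],[[0,1,-32],[0,0,0]],[[0,1,-34],[0,0,0]],[[0,1,-35],[0,0,0]],[[0,1,-35],[0,0,0]],[[0,1,-35],[0,0,0]]])

```text
clock: 6.98
position: [0.6566, 0.154, 0.0906]
tool_rot: [3.141, -0.0, 1.466]
force: [-0.4, 0.2, 1.8]
grip_width: 0.0145
```

Request:
move_arm(motion=[[[0,0,0],[0,0,0]],[[0,0,0],[0,0,0]],[[0,0,0],[0,0,0]],[[0,0,0],[0,0,0]],[[0,0,8],[0,0,0]],[[0,0,25],[0,0,0]],[[0,0,45],[0,0,0]],[[0,0,65],[0,0,0]],[[-20,-20,70],[0,0,0]],[[-50,-50,70],[0,0,0]],[[-85,-85,70],[0,0,0]],[[-120,-120,70],[0,0,0]]], jaw=40)

```text
clock: 8.48
position: [0.5355, 0.033, 0.1614]
tool_rot: [3.14, -0.0, 1.466]
force: [0.3, -0.8, 0.2]
grip_width: 0.04
```

Request:
move_arm(motion=[[[-35,-35,0],[0,0,0]],[[-70,-70,0],[0,0,0]],[[-100,-100,0],[0,0,0]],[[-113,-114,-10],[0,0,0]],[[-113,-114,-25],[0,0,0]],[[-113,-114,-25],[0,0,0]],[[-113,-114,-25],[0,0,0]]])

```text
clock: 9.35
position: [0.4239, -0.0799, 0.1361]
tool_rot: [3.141, -0.0, 1.466]
force: [0.6, 0.2, 0.5]
grip_width: 0.0402
```

```bash
python3 - <<'E'
from workcell import observe, grab_frame
import cv2, numpy as np
print(observe()["position"])
f=grab_frame("wrist"); cv2.imwrite("pics/w3.png",f["frame"][:,:,::-1])
E
```

```text
[ 0.42390995 -0.07993437  0.13605971]
```

View pics/w3.png

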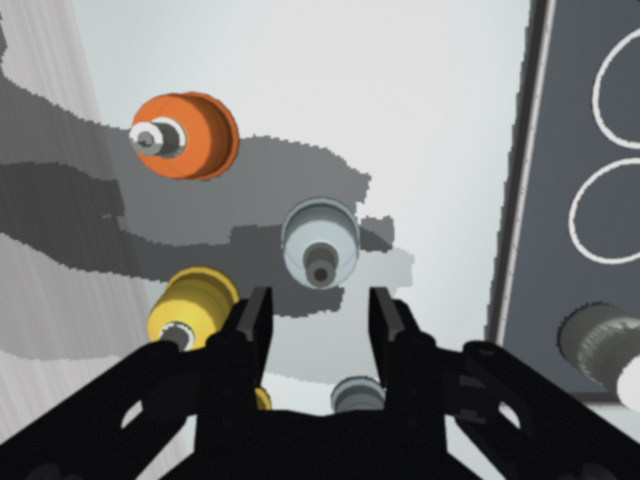

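The wrist view shows the clear cup_large with its stem at (320,270), between the pads. The orange cup (190,135) and the yellow cup (190,315) are clear of the fingers.

Request:
move_arm(motion=[[[-1,0,-15],[0,0,0]],[[-1,0,-30],[0,0,0]],[[-1,0,-43],[0,0,0]],[[-1,0,-51],[0,0,0]],[[-1,0,-55],[0,0,0]],[[-1,0,-55],[0,0,0]],[[-1,0,-55],[0,0,0]]])

```text
clock: 10.28
position: [0.4226, -0.08, 0.0806]
tool_rot: [3.141, -0.0, 1.466]
force: [-0.3, 0.4, 0.4]
grip_width: 0.0403
```

Request:
move_arm(motion=[[[0,0,0],[0,0,0]],[[0,0,0],[0,0,0]],[[0,0,0],[0,0,0]],[[0,0,0],[0,0,0]],[[0,0,0],[0,0,0]],[[0,0,0],[0,0,0]]], jaw=5)

```text
clock: 11.02
position: [0.4225, -0.08, 0.0803]
tool_rot: [3.141, -0.0, 1.466]
force: [0.3, -0.4, 2.6]
grip_width: 0.0146
```

Request:
move_arm(motion=[[[0,0,10],[0,0,0]],[[0,0,30],[0,0,0]],[[0,0,50],[0,0,0]],[[10,7,60],[0,0,0]],[[35,24,60],[0,0,0]],[[65,44,60],[0,0,0]],[[97,66,60],[0,0,0]],[[130,89,60],[0,0,0]],[[163,111,60],[0,0,0]],[[195,133,60],[0,0,0]],[[216,147,60],[0,0,0]],[[225,154,50],[0,0,0]]])

```text
clock: 12.52
position: [0.6485, 0.0756, 0.13]
tool_rot: [3.141, -0.0, 1.467]
force: [-0.9, -0.5, -0.9]
grip_width: 0.0146
```

Request:
move_arm(motion=[[[0,0,-10],[0,0,0]],[[0,0,-22],[0,0,0]],[[0,0,-32],[0,0,0]],[[0,0,-39],[0,0,0]],[[0,0,-43],[0,0,0]],[[0,0,-44],[0,0,0]],[[0,0,-44],[0,0,0]],[[0,0,-44],[0,0,0]]])

```text
clock: 13.52
position: [0.6476, 0.074, 0.0866]
tool_rot: [3.141, -0.0, 1.466]
force: [0.6, -0.1, 0.4]
grip_width: 0.0146
```

Request:
move_arm(motion=[[[0,0,-1],[0,0,0]],[[0,0,-1.5],[0,0,0]],[[0,0,-1.5],[0,0,0]]])

```text
clock: 13.9
position: [0.6479, 0.074, 0.0853]
tool_rot: [3.141, -0.0, 1.466]
force: [-0.1, -0.4, 5.5]
grip_width: 0.0144
```

Request:
move_arm(motion=[[[0,0,0],[0,0,0]],[[0,0,0],[0,0,0]],[[0,0,0],[0,0,0]],[[0,0,0],[0,0,0]],[[0,0,8],[0,0,0]],[[0,0,25],[0,0,0]],[[0,0,45],[0,0,0]],[[0,0,65],[0,0,0]],[[-14,-20,70],[0,0,0]],[[-40,-57,70],[0,0,0]],[[-66,-94,70],[0,0,0]],[[-92,-131,70],[0,0,0]]], jaw=40)

```text
clock: 15.4
position: [0.5548, -0.0581, 0.156]
tool_rot: [3.14, -0.0, 1.466]
force: [0.7, -1.1, 0.7]
grip_width: 0.04
```

Request:
move_arm(motion=[[[-26,-37,0],[0,0,0]],[[-52,-74,0],[0,0,0]],[[-78,-111,0],[0,0,0]],[[-104,-148,0],[0,0,0]],[[-117,-165,-10],[0,0,0]],[[-117,-165,-25],[0,0,0]],[[-117,-165,-25],[0,0,0]],[[-117,-165,-25],[0,0,0]]])

```text
clock: 16.4
position: [0.4391, -0.2213, 0.1301]
tool_rot: [3.141, -0.0, 1.467]
force: [0.3, 0.1, 0.0]
grip_width: 0.0399
```

```bash
python3 - <<'E'
from workcell import observe, grab_frame
import cv2, numpy as np
print(observe()["position"])
f=grab_frame("wrist"); cv2.imwrite("pics/w4.png",f["frame"][:,:,::-1])
f=grab_frame("scene"); cv2.imwrite("pics/s4.png",f["frame"][:,:,::-1])
E
```

```text
[ 0.43913427 -0.22125833  0.13006308]
```

View pics/w4.png

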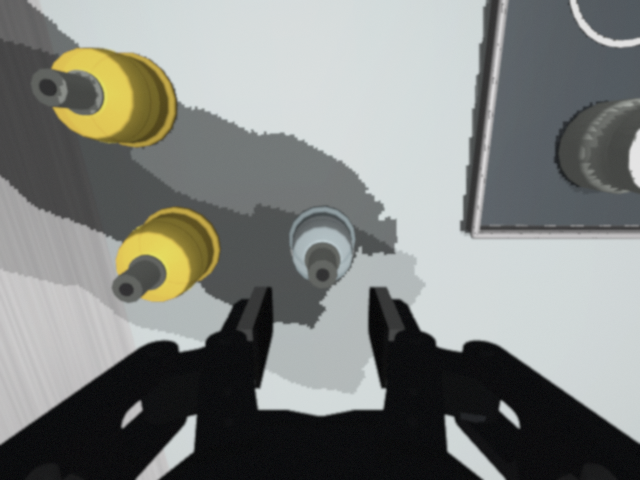

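View pics/s4.png

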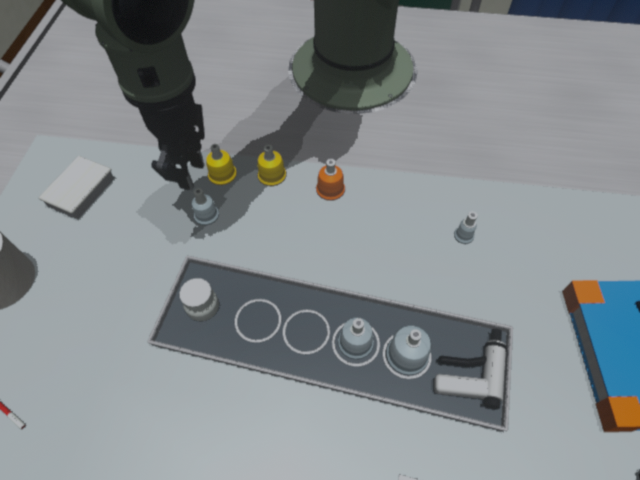

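Scene view: the largest cup (411,350) and the large cup (356,340) stand centred in their rings. Wrist view: the clear medium cup's stem (322,270) is between the pads, and the yellow cup (170,260) is clear of the fingers.

Request:
move_arm(motion=[[[0,0,-15],[0,0,0]],[[0,0,-30],[0,0,0]],[[0,0,-43],[0,0,0]],[[0,0,-51],[0,0,0]],[[0,0,-55],[0,0,0]],[[0,0,-55],[0,0,0]],[[0,0,-55],[0,0,0]]])

```text
clock: 17.38
position: [0.4386, -0.2221, 0.0751]
tool_rot: [3.141, 0.0, 1.466]
force: [0.1, -0.0, 0.2]
grip_width: 0.0398
```

Request:
move_arm(motion=[[[0,0,0],[0,0,0]],[[0,0,0],[0,0,0]],[[0,0,0],[0,0,0]],[[0,0,0],[0,0,0]],[[0,0,0],[0,0,0]],[[0,0,0],[0,0,0]]], jaw=5)

```text
clock: 18.12
position: [0.4386, -0.222, 0.0749]
tool_rot: [3.141, 0.0, 1.466]
force: [0.0, 0.3, 3.1]
grip_width: 0.0149
```

Request:
move_arm(motion=[[[0,0,10],[0,0,0]],[[0,0,30],[0,0,0]],[[0,0,50],[0,0,0]],[[9,10,60],[0,0,0]],[[30,32,60],[0,0,0]],[[56,60,60],[0,0,0]],[[84,90,60],[0,0,0]],[[112,120,60],[0,0,0]],[[140,150,60],[0,0,0]],[[168,180,60],[0,0,0]],[[190,204,60],[0,0,0]],[[201,216,50],[0,0,0]]])

```text
clock: 19.62
position: [0.6405, -0.0034, 0.1246]
tool_rot: [3.141, -0.001, 1.468]
force: [0.3, -0.7, -0.5]
grip_width: 0.0145
```

Request:
move_arm(motion=[[[0,0,-10],[0,0,0]],[[0,0,-22],[0,0,0]],[[0,0,-32],[0,0,0]],[[0,0,-39],[0,0,0]],[[0,0,-43],[0,0,0]],[[0,0,-44],[0,0,0]],[[0,0,-45],[0,0,0]],[[0,0,-45],[0,0,0]],[[0,0,-45],[0,0,0]]])

```text
clock: 20.75
position: [0.6396, -0.006, 0.08]
tool_rot: [3.141, -0.0, 1.466]
force: [-0.5, 0.2, 1.4]
grip_width: 0.0146
```

Request:
move_arm(motion=[[[0,0,-0.5],[0,0,0]],[[0,0,-0.5],[0,0,0]]])

```text
clock: 21.0
position: [0.6399, -0.006, 0.0798]
tool_rot: [3.141, -0.0, 1.466]
force: [0.7, 0.1, 5.8]
grip_width: 0.0147
```

Request:
move_arm(motion=[[[0,0,0],[0,0,0]],[[0,0,0],[0,0,0]],[[0,0,0],[0,0,0]],[[0,0,0],[0,0,0]],[[0,0,8],[0,0,0]],[[0,0,25],[0,0,0]],[[0,0,45],[0,0,0]],[[0,0,65],[0,0,0]],[[-18,20,75],[0,0,0]],[[-44,50,75],[0,0,0]],[[-74,85,75],[0,0,0]],[[-104,120,75],[0,0,0]]], jaw=40)

```text
clock: 22.5
position: [0.5347, 0.1151, 0.1555]
tool_rot: [3.141, -0.001, 1.466]
force: [0.3, 0.5, -0.6]
grip_width: 0.0399
```

Request:
move_arm(motion=[[[-28,32,0],[0,0,0]],[[-56,64,0],[0,0,0]],[[-84,96,0],[0,0,0]],[[-106,121,0],[0,0,0]],[[-114,129,-15],[0,0,0]],[[-114,129,-30],[0,0,0]],[[-114,129,-30],[0,0,0]],[[-114,129,-30],[0,0,0]]])

```text
clock: 23.5
position: [0.4221, 0.2424, 0.1246]
tool_rot: [3.141, 0.0, 1.464]
force: [-0.1, 0.1, 0.4]
grip_width: 0.0402
```

```bash
python3 - <<'E'
from workcell import observe, grab_frame
import cv2, numpy as np
print(observe()["position"])
f=grab_frame("wrist"); cv2.imwrite("pics/w5.png",f["frame"][:,:,::-1])
E
```

```text
[0.42212254 0.24236493 0.12464212]
```

View pics/w5.png

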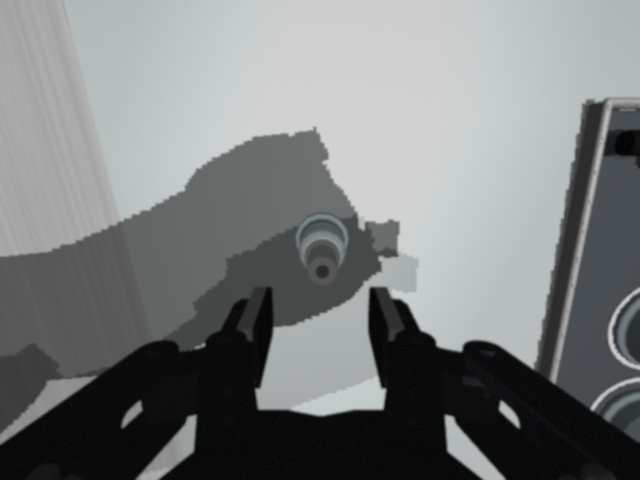

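The small clear cup's stem (322,270) is between the pads, so I'll grip it.

Request:
move_arm(motion=[[[0,0,-15],[0,0,0]],[[0,0,-30],[0,0,0]],[[0,0,-43],[0,0,0]],[[0,0,-51],[0,0,0]],[[0,0,-56],[0,0,0]],[[0,0,-56],[0,0,0]],[[0,0,-56],[0,0,0]]])

```text
clock: 24.42
position: [0.4216, 0.2431, 0.0686]
tool_rot: [3.141, -0.0, 1.466]
force: [-0.6, 0.2, -0.3]
grip_width: 0.0402
```

Request:
move_arm(motion=[[[0,0,0],[0,0,0]],[[0,0,0],[0,0,0]],[[0,0,0],[0,0,0]],[[0,0,0],[0,0,0]],[[0,0,0],[0,0,0]],[[0,0,0],[0,0,0]]], jaw=5)

```text
clock: 25.18
position: [0.4216, 0.2431, 0.0684]
tool_rot: [3.141, -0.0, 1.466]
force: [0.0, -1.2, 6.0]
grip_width: 0.0153
```

Request:
move_arm(motion=[[[0,0,10],[0,0,0]],[[0,0,35],[0,0,0]],[[0,0,65],[0,0,0]],[[6,-10,95],[0,0,0]],[[20,-31,110],[0,0,0]],[[39,-61,110],[0,0,0]],[[60,-94,110],[0,0,0]],[[81,-127,110],[0,0,0]],[[102,-160,110],[0,0,0]],[[123,-193,110],[0,0,0]],[[144,-226,110],[0,0,0]],[[165,-259,110],[0,0,0]]])

```text
clock: 26.68
position: [0.5868, -0.0172, 0.1788]
tool_rot: [-3.141, 0.0, 1.466]
force: [0.3, -0.3, -0.4]
grip_width: 0.0148
```

Request:
move_arm(motion=[[[18,-29,0],[0,0,0]],[[35,-54,-5],[0,0,0]],[[44,-68,-20],[0,0,0]],[[44.5,-69,-42],[0,0,0]],[[44.5,-69,-64],[0,0,0]],[[44.5,-69,-84],[0,0,0]],[[44.5,-69,-96],[0,0,0]],[[44.5,-69,-102],[0,0,0]],[[44.5,-69,-104],[0,0,0]],[[44.5,-69,-105],[0,0,0]],[[44.5,-69,-105],[0,0,0]],[[44.5,-69,-105],[0,0,0]]])

```text
clock: 28.18
position: [0.6311, -0.085, 0.0736]
tool_rot: [3.141, -0.0, 1.466]
force: [0.3, 0.3, 0.0]
grip_width: 0.0146
```

Request:
move_arm(motion=[[[0,0,-0.5],[0,0,0]],[[0,0,-0.5],[0,0,0]],[[0,0,-0.5],[0,0,0]]])

```text
clock: 28.55
position: [0.6313, -0.0851, 0.0734]
tool_rot: [3.141, -0.0, 1.466]
force: [0.7, -0.1, 6.0]
grip_width: 0.0147
```

Request:
move_arm(motion=[[[0,0,0],[0,0,0]],[[0,0,0],[0,0,0]],[[0,0,0],[0,0,0]],[[0,0,0],[0,0,0]],[[0,0,8],[0,0,0]],[[0,0,25],[0,0,0]],[[0,0,45],[0,0,0]],[[0,0,70],[0,0,0]],[[-20,0,100],[0,0,0]],[[-50,0,125],[0,0,0]],[[-80,0,150],[0,0,0]],[[-110,0,170],[0,0,0]]], jaw=40)

```text
clock: 30.05
position: [0.5201, -0.0851, 0.245]
tool_rot: [3.14, -0.001, 1.466]
force: [-0.7, -0.1, 0.6]
grip_width: 0.0401
```

Request:
move_arm(motion=[[[-20,-40,10],[0,0,0]],[[-40,-80,20],[0,0,0]],[[-60,-120,30],[0,0,0]],[[-70,-160,30],[0,0,0]],[[-80,-200,30],[0,0,0]],[[-80,-240,30],[0,0,0]],[[-80,-240,30],[0,0,0]],[[-80,-240,30],[0,0,0]]])

```text
clock: 31.05
position: [0.4409, -0.3246, 0.2735]
tool_rot: [3.141, -0.0, 1.466]
force: [0.4, 0.5, -0.2]
grip_width: 0.0399
```

```bash
python3 - <<'E'
from workcell import observe, grab_frame
import cv2, numpy as np
o=observe(); print(o["clock"],o["position"])
for n in("top","scene"):
    f=grab_frame(n); np.savez(n+"9.npz",**f)
    im=f["frame"][100:240,110:490] if n=="top" else f["frame"][250:430,140:520]
    cv2.imwrite(f"pics/{n}9.png",cv2.resize(im[:,:,::-1],(im.shape[1]*2,im.shape[0]*2),interpolation=cv2.INTER_CUBIC))
E
```

```text
31.05 [ 0.44093005 -0.32457207  0.27349666]
```

View pics/top9.png

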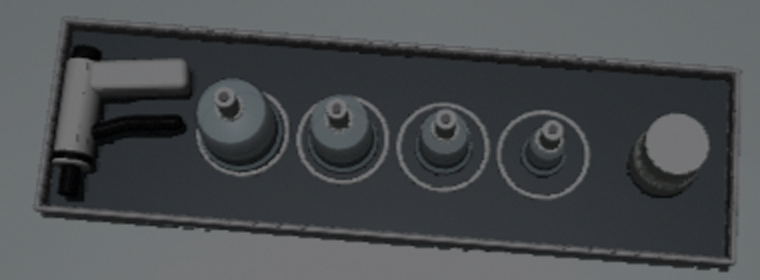

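View pics/scene9.png

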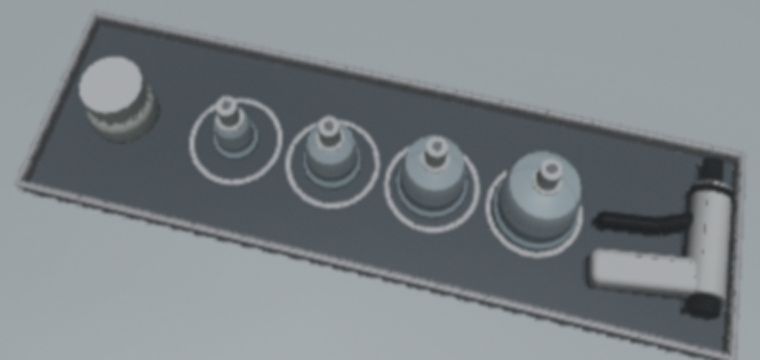

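```bash
python3 - <<'E'
from h import *
F={n:load(n+"9.npz") for n in("top","scene")}
M=np.array([[.6564,.1535],[.648,.074],[.6397,-.0055],[.6313,-.0848]])
t=[(228,97),(337,107),(446,118),(549,129)];s=[(550,167),(436,147),(328,125),(227,104)]
for i,h in enumerate([.082,.076,.07,.064]):
    p=atz(F["top"],(109.75+t[i][0]/2,99.75+t[i][1]/2),h+.005)[:2];q=atz(F["scene"],(139.75+s[i][0]/2,249.75+s[i][1]/2),h+.005)[:2]
    print(((p-M[i])*1e3).round(1),((q-M[i])*1e3).round(1),"mean",(((p+q)/2-M[i])*1e3).round(1))
for n in F:
    a=load(n+"0.npz")["frame"].astype(int);print(n)
    d=np.abs(a-F[n]["frame"]).max(2)
    for b in ([(110,110,205,205),(420,150,475,205)] if n=="top" else [(430,325,510,415),(175,275,220,320)]): print((d[b[1]:b[3],b[0]:b[2]]>40).sum())
E
```

```text
[-1.7 -2.7] [-1.8  0.4] mean [-1.7 -1.1]
[-0.6 -1.4] [-0.2 -0.1] mean [-0.4 -0.8]
[-0.5 -1.2] [-0.9 -0.1] mean [-0.7 -0.7]
[-0.4  2.1] [-1.8  1.3] mean [-1.1  1.7]
top
0
0
scene
2
0
```

```bash
python3 -c "
from workcell import job_done,observe
print(observe()['clock']); print(job_done())"
```

```text
31.15
the job is handed in; nothing more can be done
None
```

All four clear cups now stand upright on the ring marks. From the pump end to the jar end they run largest, large, medium, small. I handed the job in at 31 s, with the arm clear of everything; no verdict came back.

- **Placing:** I lifted each cup by its stem and lowered it until the wrist showed light contact before opening the jaws.
- **Centring:** in the last pictures from both cameras, the stem tops averaged within about 2 mm of their ring centres. The cameras disagreed most on the largest cup: its along-row offset was -2.7 mm from the top view and +0.4 mm from the scene view. The small cup read 1.3 to 2.1 mm off along the row in both views. These offsets are of the order of the 2 mm calibration error.
- **Pump and jar:** comparing before and after pictures showed no change in either.
- **Look-alikes:** I never touched the orange or yellow cups.
- **Forces:** readings were at most about 6 N when gripping and when setting down.

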